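Zero the batch counter through its covered reset well

TASK

Zero the batch counter on the desk: with the fingertips, push its sliding cover aside by the rib as far as it goes, reach down into the well and press the sunken reset key fully down, keeping it down for a good second, then let it come up and push the cover fully shut again. Only touch and push: do not lift anything, do not press the two raised keys, and leave the counter and the things around it where they are.

Things in the scene. Friction and masses are not known exactly. Their poses are not given: they have to be found in the camera images.
- counter: The batch counter: a grey flat-topped desk instrument, loose on rubber feet, about 1.6 kg, 150 mm deep (its x) x 230 mm wide (its y) x 52 mm high. Origin at the centre of its underside; x points to its back, y to its left, z up. The top face (z = 52 mm) carries the sliding cover over the well on the left half, and on the right a display at the back and two raised keys at the front. Everything on it turns with its yaw.
- well_mouth (a point): Centre of the mouth of the well, level with the top face, at (0, +62, 52) mm in the counter's frame. The well is a 52 x 52 mm square hole, sides along the counter's x and y, 38 mm deep, with solid walls. At the start the sliding cover lies over it.
- reset_key (a joint): Travel of the sunken reset key in m: 0 = up, 0.006 = fully down. A spring pushes it back up: about 1.5 N starts it and 5 N holds it fully down.
- reset_key_top (a point): Centre of the top face of the reset key: a white round cap 30 mm across in the middle of the well; while up, its top is 22 mm below the mouth of the well (30 mm above the desk). Moves down with the key.
- cover (a joint): Travel of the sliding cover in m: 0 = fully shut over the well, 0.068 = fully open (against its stop). It slides towards the counter's -y (its right), level, between two guide rails 5 mm high. It drags with about 1.2 N and stays where it is left; starts shut or up to 12 mm open.
- cover_rib (a point): Centre of the top of the rib on the sliding cover, 70 mm above the desk. The cover is a bare-metal plate 64 x 64 mm, 4 mm thick (upper face 56.5 mm above the desk), with an upright rib across its middle: 44 mm long along the counter's x, 12 mm thick along its y, rising 13.5 mm above the plate. Push the rib on its left (+y) side to open, on its right (-y) side to shut. Moves with the cover.
- plus_key (a joint): Travel of the inner raised key, 0 = up, 0.004 m = down. A white 24 x 22 mm key standing 10 mm above the top face at (-38, -62) mm in the counter's frame. Leave alone.
- minus_key (a joint): Travel of the outer raised key, 0 = up, 0.004 m = down. Same shape, at (-38, -94) mm in the counter's frame. Leave alone.
- counter_far (a point): Point on the top face near the counter's right end, at (0, -100, 52) mm in its frame.
- eraser: Small block eraser in a sleeve, 20 x 53 x 11 mm, lying in front of the counter. Loose; origin at the centre of its underside. Leave alone.
- tally_counter: Hand tally counter lying on its back, 82 x 52 x 22 mm, in front of the counter. Loose; origin at the centre of its underside. Leave alone.
- tape_roll: Roll of tape lying flat, 104 mm across, 25 mm high, to the right of the counter. Loose; origin at the centre of its underside. Leave alone.
- loupe: Black loupe, 39 mm across, 35 mm high, standing to the left of the counter. Loose; origin at the centre of its underside. Leave alone.
- glue_stick: Glue stick standing upright, 26 mm across, 85 mm high, behind the counter. Loose; origin at the centre of its underside. Leave alone.
- note_block: Block of notes, 80 x 52 x 15 mm, lying behind the counter. Loose; origin at the centre of its underside. Leave alone.

How it is judged:
By the outcome, as a careful person would: the job done as asked, in the order asked, and still so for the second after the job is handed in, with the robot touching nothing.
It also fails if it takes over 50 s, if anything falls off the work surface, if the arm or the gripper's body presses on something with over 40 N, if the wrist force passes 120 N, or if a joint passes its speed limit or range.

ROBOT

A 7-joint arm with a two-finger parallel gripper is mounted at the origin on a cart in front of the work surface, level with it; the furniture and walls round the work are solid. World frame = base frame: x ahead of the robot, y to its left, z up, the work surface at z = 0. Lengths are in m, angles in rad, forces in N, time in s.
With the tool pointing down it reaches from about 0.425 to 0.925 m from the base axis. Payload 6.8 kg.
Tool frame: the origin (TCP) lies on the centre line of the jaws, within the pads' length; the fingertips stand 14 mm ahead of it and the grasp point (between the pads) lies 5 mm behind it (bot.finger_overhang is the distance from the TCP to the fingertips, in m); z points along the fingers, y is the line along which they close (so a half turn about z gives the same grasp; the last joint's range is limited). The gripper opens to 85 mm and grips with 20 to 120 N. Pads are 22 mm wide; open, the fingers measure 114 mm over their backs; the gripper's body (76 mm by 85 mm) begins 54 mm behind the grasp point. The pads swing forward as they close: fully open they stand 13 mm farther back than shut.
Start: joints at [-1.269, 0.477, 0.022, 1.555, -0.011, 1.109, -0.083], TCP at [0.269, 0.619, 0.245] pointing down, gripper open.
Joint ranges: [-2.96, 2.96], [-0.34, 2.1], [-1.41, 1.46], [0.24, 2.44], [-1.37, 4.51], [0.17, 1.92], [-2.96, 2.96]. Speed limits (rad/s): [2.39, 2.39, 3.14, 3.14, 3.14, 3.14, 3.14].

INTERFACE

Orientations are given as a unit quaternion [w, x, y, z].
In Python, from station import bot gives the robot as it stands.
- The arm moves only by the shell command python3 -m inch 'ROWS' [OPENING] [FORCE]. ROWS is JSON, a list of rows, each a list of 4 numbers: the shift along the tool's x, y, z in m, then the turn about the tool's z in degrees. A call has 1 to 12 rows; each row shifts and turns the commanded pose from where the row before left it, along the tool's axes as they then stand; what a row does not reach is not made up. A row lasts 1/10 s, in which the tool goes at most 50 mm and 8.59 degrees, less where a joint would pass 70% of its speed; a pose out of reach is approached as far as the arm can. A call is refused whole if a number of a shift passes 0.05 or a number of a turn 8.59, either way. A call with a gripper value outside its range is refused whole. OPENING is the finger opening in m, from 0 to 0.0854, set as the call begins (- or left out, the last holds). The fingers move at their own pace and stop on an object; FORCE is the grip in N (left out, the last holds). Time passes only in rows, so rows that do not move let the fingers close. It gives the time, the measured TCP pose, the force, the opening and the grip force at its end, in the units of the state.
- bot.get_obs(): the state, without advancing time (a new reading comes with each control period).
- bot.read_camera(name): name is "side" or "top"; returns a dict with "color" (480x640x3 uint8, red, green, blue), "mtx" (3x3 intrinsics, pixels), "world_from_camera" (4x4, takes a point from camera to world coordinates). Camera axes: x right, y up, looking along -z (the intrinsics and any distortion apply to the point x, -y, -z); pixel columns grow to the right and rows downward; lengths in m; the calibration is good to about 2 mm. A picture is of the moment at which its call begins. There is no depth.
- bot.hand_in(): hands the job in; it is judged then, once.
The state is a dict: "t": time; "q": joint angles; "joint_vel": joint speeds; "joint_torque": joint torques, N m; "eef_pos": TCP position; "tool_rot": TCP orientation; "contact_force": force on the tool from outside, world axes, zero at the start; "torque": the same for the moment, N m; "gripper_width": opening from 0.0 (shut) to 1.0 (fully open); "grasp_force": force on a finger pad.
Only numpy, scipy, OpenCV 4.12 (cv2) and the standard library are available. Lean on these libraries where they do the work, as an engineer would, in place of code of your own. Each camera call takes 0.05 s, during which the arm holds its last target. There are 200 camera calls.

## Working session

There is one attempt and no reset: what is moved stays moved. The work goes in short steps, Python scripts to look and compute and a shell command to move; the robot and the scene stay as the last step left them, time stands still between calls to the robot, and variables do not carry over. Pictures are saved under pics/ and viewed, at most 10 in all, crops included, and the job is handed in when it is done.

```bash
mkdir -p pics
python3 - <<'E'
from station import bot
import cv2,numpy as np
for n in("top","side"):
    c=bot.read_camera(n); cv2.imwrite(f"pics/{n}0.png",c["color"][:,:,::-1]); np.savez(f"{n}0.npz",**c)
    print(n,c["mtx"].round(1).tolist(),c["world_from_camera"].round(3).tolist(),[k for k in c])
o=bot.get_obs();print(o["t"],o["eef_pos"],o["tool_rot"],bot.finger_overhang)
E
```

```text
top [[441.2, 0.0, 315.8], [0.0, 441.2, 238.1], [0.0, 0.0, 1.0]] [[-0.009, 0.987, -0.157, 0.392], [-1.0, -0.01, -0.005, 0.116], [-0.006, 0.157, 0.988, 0.932], [0.0, 0.0, 0.0, 1.0]] ['color', 'mtx', 'world_from_camera']
side [[543.2, 0.0, 330.1], [0.0, 543.2, 241.9], [0.0, 0.0, 1.0]] [[-0.998, 0.014, -0.055, 0.46], [-0.056, -0.408, 0.911, 0.868], [-0.01, 0.913, 0.408, 0.424], [0.0, 0.0, 0.0, 1.0]] ['color', 'mtx', 'world_from_camera']
0.1 [0.2687623  0.61861761 0.2444169 ] [-1.06175703e-04  2.03461761e-01  9.79082534e-01 -8.31786091e-04] 0.014
```

View pics/top0.png

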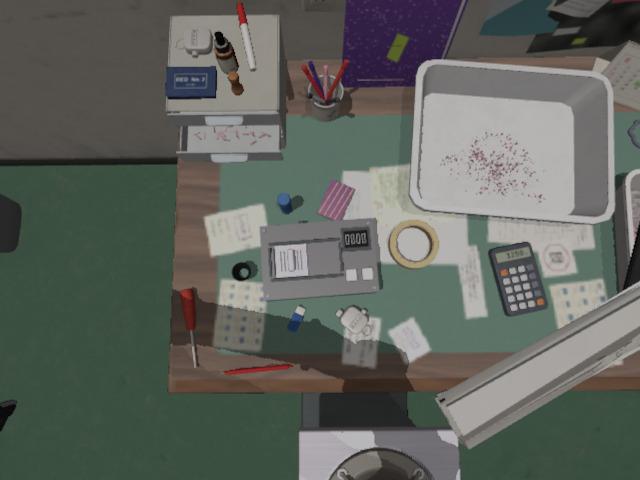

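View pics/side0.png

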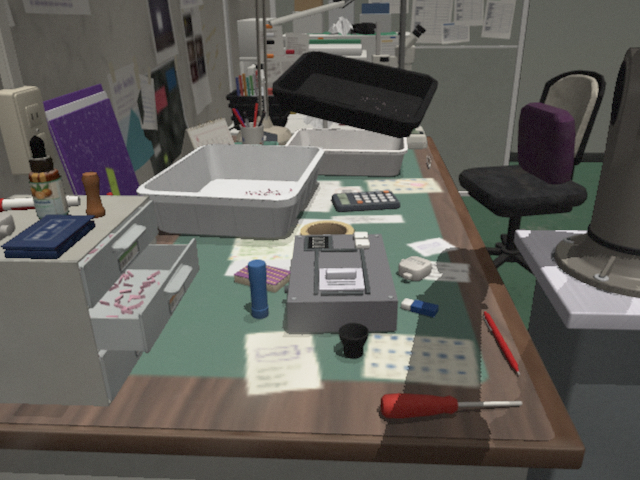

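The top view shows the counter at about (320,258), nearly aligned with the base, with the cover at about (291,260) and its raised keys at (351,275) and (367,273). The gripper is off to the left. I'll zoom in for accurate points.

```bash
cat > h.py <<'E'
import numpy as np,cv2
def ray(c,uv):
    T=c["world_from_camera"];d=np.linalg.inv(c["mtx"])@[uv[0],uv[1],1.]
    return T[:3,3],T[:3,:3]@[d[0],-d[1],-d[2]]
def onz(c,uv,z):
    o,d=ray(c,uv);return o+d*(z-o[2])/d[2]
def px(c,p):
    T=c["world_from_camera"];q=T[:3,:3].T@(np.array(p)-T[:3,3]);v=c["mtx"]@[q[0],-q[1],-q[2]];return v[:2]/v[2]
E
python3 - <<'E'
import cv2,numpy as np
a=cv2.imread("pics/top0.png")[205:310,250:390];b=cv2.imread("pics/side0.png")[220:340,270:410]
cv2.imwrite("pics/z0.png",np.vstack([cv2.resize(a,(560,300)[:0] or (560,420),interpolation=2)]))
cv2.imwrite("pics/z1.png",cv2.resize(b,None,fx=5,fy=5,interpolation=2))
E
```

```text
(no output)
```

View pics/z0.png

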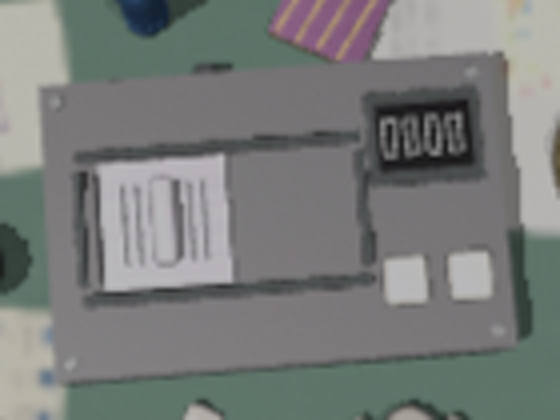

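View pics/z1.png

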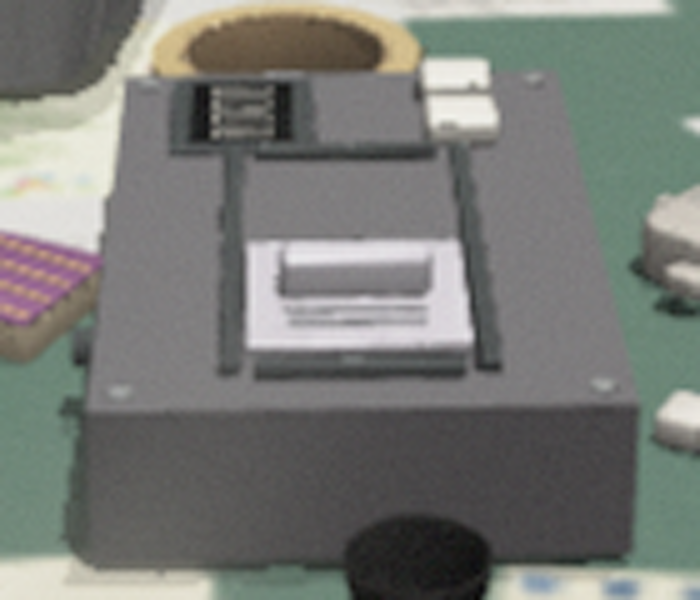

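The zoomed top view puts the counter's top-face corners at crop (42,88), (505,53), (517,345) and (65,383), and the rib at about (163,221). The zoomed side view puts the rib top at crop x 280–432, y 243–265.

Run:
```python
from h import *
t=dict(np.load("top0.npz"));s=dict(np.load("side0.npz"))
f=lambda u,v:((u+.5)/4+250-.5,(v+.5)/4+205-.5)
g=lambda u,v:((u+.5)/5+270-.5,(v+.5)/5+220-.5)
C=np.array([onz(t,f(*p),.052) for p in[(42,88),(505,53),(517,345),(65,383)]]);print("top C",C.round(4).tolist(),[np.linalg.norm(C[i]-C[i-1]).round(4) for i in range(4)])
S=np.array([onz(s,g(*p),.052) for p in[(128,77),(555,77),(636,405),(92,408)]]);print("side C",S.round(4).tolist(),[np.linalg.norm(S[i]-S[i-1]).round(4) for i in range(4)])
for n,P in(("top",C[[0,1,2,3]]),("side",S[[3,0,1,2]])):
    # order BL(back-left), BR, FR, FL
    # counter-frame points back-left, back-right, front-right, front-left
    m=np.array([[75,115],[75,-115],[-75,-115],[-75,115]])/1000
    c=P[:,:2].mean(0);A=P[:,:2]-c
    yaw=np.arctan2((m[:,0]*A[:,1]-m[:,1]*A[:,0]).sum(),(m*A).sum());R=np.array([[np.cos(yaw),-np.sin(yaw)],[np.sin(yaw),np.cos(yaw)]])
    print(n,c.round(4),np.degrees(yaw).round(2),"resid mm",((A-m@R.T)*1000).round(1).tolist())
    ck=(onz(t,f(162,221),.070) if n=="top" else onz(s,g(356,254),.070))
    pl=[onz(t,f(*p),.0565) for p in[(96,164),(223,154),(233,283),(105,292)]] if n=="top" else [onz(s,g(*p),.0565) for p in[(248,240),(461,240),(474,350),(247,348)]]
    pc=np.mean(pl,0)
    print(" rib",ck.round(4),"in frame",((ck[:2]-c)@R*1000).round(1)," platectr",((pc[:2]-c)@R*1000).round(1))
```

```text
top C [[0.5568, 0.2328, 0.052], [0.5725, -0.0023, 0.052], [0.4251, -0.0038, 0.052], [0.4085, 0.2199, 0.052]] [np.float64(0.1489), np.float64(0.2357), np.float64(0.1474), np.float64(0.2242)]
side C [[0.5719, 0.0092, 0.052], [0.4244, 0.0043, 0.052], [0.4091, 0.2271, 0.052], [0.5558, 0.2345, 0.052]] [np.float64(0.2259), np.float64(0.1475), np.float64(0.2234), np.float64(0.1469)]
top [0.4907 0.1117] 3.66 resid mm [[-1.4, 1.6], [-0.4, -4.0], [1.9, 4.1], [-0.0, -1.8]]
 rib [0.4864 0.1708 0.07  ] in frame [-0.5 59.3]  platectr [ 0. 59.]
side [0.4903 0.1188] 3.53 resid mm [[-2.3, -3.7], [-0.3, 0.6], [1.9, 4.9], [0.7, -1.8]]
 rib [0.4866 0.1758 0.07  ] in frame [-0.2 57.2]  platectr [-0.6 55. ]
```

Run:
```python
from h import *
t=dict(np.load("top0.npz"));s=dict(np.load("side0.npz"))
f=lambda u,v:((u+.5)/4+250-.5,(v+.5)/4+205-.5)
g=lambda u,v:((u+.5)/5+270-.5,(v+.5)/5+220-.5)
def tri(a,b):
    o,d=ray(t,f(*a));p,e=ray(s,g(*b));k=np.linalg.lstsq(np.c_[d,-e],p-o,rcond=None)[0]
    x=o+k[0]*d;y=p+k[1]*e;return ((x+y)/2).round(4).tolist(),np.linalg.norm(x-y).round(4)
print("rib",tri((162,221),(356,254)))
for n,a,b in[("bl",(57,103),(120,391)),("br",(472,72),(149,84)),("fr",(498,330),(534,80)),("fl",(70,364),(604,385))]:print(n,tri(a,b))
for n,a,b in[("BL",(42,88),(92,408)),("BR",(505,53),(128,77)),("FR",(517,345),(555,77)),("FL",(65,383),(636,405))]:print(n,tri(a,b))
```

```text
rib ([0.4867, 0.171, 0.0675], np.float64(0.0001))
bl ([0.5491, 0.2252, 0.052], np.float64(0.0003))
br ([0.5634, 0.0147, 0.0518], np.float64(0.0012))
fr ([0.4321, 0.0054, 0.0513], np.float64(0.0009))
fl ([0.4175, 0.2174, 0.0525], np.float64(0.0005))
BL ([0.5565, 0.2329, 0.0512], np.float64(0.0009))
BR ([0.5735, -0.003, 0.0467], np.float64(0.0001))
FR ([0.4246, -0.0042, 0.0484], np.float64(0.0011))
FL ([0.4086, 0.2203, 0.0481], np.float64(0.0))
```

```bash
python3 -m inch '[[0,0,0,-6.85],[0,0,0,-6.85],[0,0,0,-6.85],[0,0,0,-6.85]]' 0 20; python3 -m inch '[[-0.0156,-0.0359,0,0],[-0.0156,-0.0359,0,0],[-0.0156,-0.0359,0,0],[-0.0156,-0.0359,0,0],[-0.0156,-0.0359,0,0],[-0.0156,-0.0359,0,0],[-0.0156,-0.0359,0,0],[-0.0156,-0.0359,0,0],[-0.0156,-0.0359,0,0],[-0.0156,-0.0359,0,0],[-0.0156,-0.0359,0,0],[0,0,0,0]]'
cat >> h.py <<'E'
def frame(bot):
    o=bot.get_obs();w,x,y,z=o["tool_rot"];p=o["eef_pos"]
    from scipy.spatial.transform import Rotation as R
    M=R.from_quat([x,y,z,w]).as_matrix();a=np.radians(3.9);d=p[:2]-[.4905,.1157]
    print("t",round(o["t"],2),"counter xy mm",np.round([1000*(np.cos(a)*d[0]+np.sin(a)*d[1]),1000*(-np.sin(a)*d[0]+np.cos(a)*d[1])],1),"tip z",round(1000*p[2]-14,1),"yaw_y",np.degrees(np.arctan2(M[1,1],M[0,1])).round(2),"F",np.round(o["contact_force"],2),"w",round(o["gripper_width"],3))
E
python3 -c "
from station import bot;from h import *;frame(bot)"
```

```text
t: 0.5
eef_pos: [0.2688, 0.6188, 0.2447]
tool_rot: [-0.0, -0.037, 0.999, -0.001]
contact_force: [-0.3, -0.1, -0.8]
gripper_width: 0.329
grasp_force: 0.0
t: 1.7
eef_pos: [0.4696, 0.2306, 0.2451]
tool_rot: [0.0, -0.03, 1.0, -0.001]
contact_force: [-0.1, 0.2, 1.1]
gripper_width: 0.004
grasp_force: 0.0
t 1.7 counter xy mm [-13.1 116.1] tip z 231.1 yaw_y 93.4 F [-0.11  0.21  1.08] w 0.004
```

```bash
python3 -m inch '[[-0.0065,-0.014,0.02,0],[-0.0065,-0.014,0.03,0],[0,0,0.03,0],[0,0,0.03,0],[0,0,0.02,0],[0,0,0,0]]'
python3 -c "
from station import bot;from h import *;frame(bot)
c=bot.read_camera('side');cv2.imwrite('pics/s1.png',cv2.resize(c['color'][130:350,220:450,::-1],None,fx=2.5,fy=2.5))"
```

```text
t: 2.3
eef_pos: [0.4797, 0.2093, 0.1125]
tool_rot: [-0.003, -0.035, 0.999, -0.001]
contact_force: [0.4, -0.1, -0.9]
gripper_width: -0.003
grasp_force: 0.0
t 2.3 counter xy mm [-4.4 94.1] tip z 98.5 yaw_y 93.96 F [ 0.45 -0.1  -0.88] w -0.003
```

View pics/s1.png

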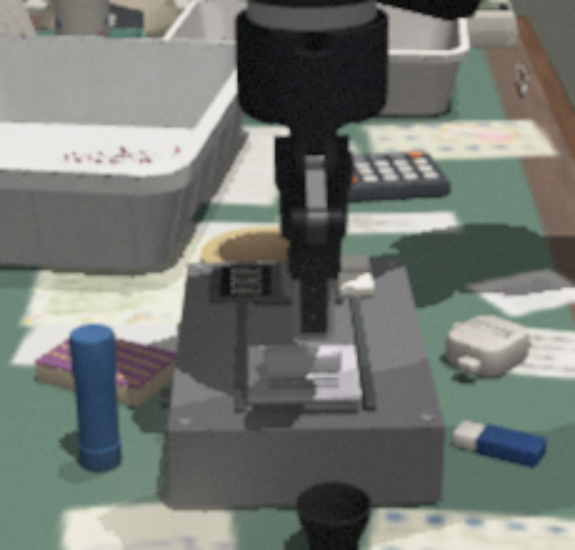

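The side view shows the closed fingertips at about (313,331) in the crop, roughly (345,262) in the full picture, above the cover. I'll check that against the pose.

```bash
python3 -c "
from station import bot;from h import *;frame(bot)
s=dict(np.load('side0.npz'));p=bot.get_obs()['eef_pos']
for dz in(.005,.010,.014,.02):print(dz,px(s,[p[0],p[1],p[2]-dz]), px(s,[p[0],p[1]+.014,p[2]-dz]))"
```

```text
t 2.35 counter xy mm [-3.2 94.5] tip z 100.2 yaw_y 93.95 F [ 0.65  0.48 -0.13] w 0.003
0.005 [344.0550153  255.94188189] [343.71223906 260.52036926]
0.01 [344.05198107 259.29457155] [343.71012401 263.91961955]
0.014 [344.04956585 261.96328705] [343.70844059 266.6251555 ]
0.02 [344.04596311 265.94415294] [343.70592972 270.66054798]
```

The pose and the picture agree. Next I descend beside the rib.

```bash
python3 -m inch '[[-0.003,-0.004,0.015,0],[0,0,0.013,0],[0,0,0.009,0],[0,0,0,0],[0,0,0,0]]'
python3 -c "
from station import bot;from h import *;frame(bot)"
```

```text
t: 2.85
eef_pos: [0.4853, 0.2063, 0.0786]
tool_rot: [-0.0, -0.034, 0.999, 0.0]
contact_force: [0.3, 1.5, -0.2]
gripper_width: 0.001
grasp_force: 0.0
t 2.85 counter xy mm [ 0.9 90.8] tip z 64.6 yaw_y 93.93 F [ 0.29  1.47 -0.22] w 0.001
```

```bash
python3 -m inch '[[0,-0.006,0.002,0],[0,-0.006,0,0],[0,-0.008,0,0],[0,-0.008,0,0],[0,-0.008,0,0],[0,-0.008,0,0],[0,-0.008,0,0],[0,-0.008,0,0],[0,0,0,0],[0,0,0,0]]'
python3 -c "
from station import bot;from h import *;frame(bot)"
```

```text
t: 3.85
eef_pos: [0.4893, 0.1457, 0.0762]
tool_rot: [-0.0, -0.034, 0.999, -0.0]
contact_force: [0.3, -0.8, 1.3]
gripper_width: 0.004
grasp_force: 0.0
t 3.85 counter xy mm [ 0.8 30. ] tip z 62.2 yaw_y 93.88 F [ 0.32 -0.77  1.27] w 0.004
```

```bash
python3 -m inch '[[0,-0.005,0,0],[0,-0.004,0,0],[0,-0.003,0,0],[0,0,0,0]]'
python3 -c "
from station import bot;from h import *;frame(bot)
c=bot.read_camera('side');np.savez('s2.npz',**c);cv2.imwrite('pics/s2.png',cv2.resize(c['color'][210:350,250:430,::-1],None,fx=4,fy=4))"
```

```text
t: 4.25
eef_pos: [0.4901, 0.1336, 0.0762]
tool_rot: [-0.0, -0.034, 0.999, -0.0]
contact_force: [1.0, -0.3, -0.9]
gripper_width: -0.001
grasp_force: 0.0
t 4.25 counter xy mm [ 0.9 17.9] tip z 62.2 yaw_y 93.89 F [ 1.01 -0.3  -0.9 ] w -0.001
```

View pics/s2.png

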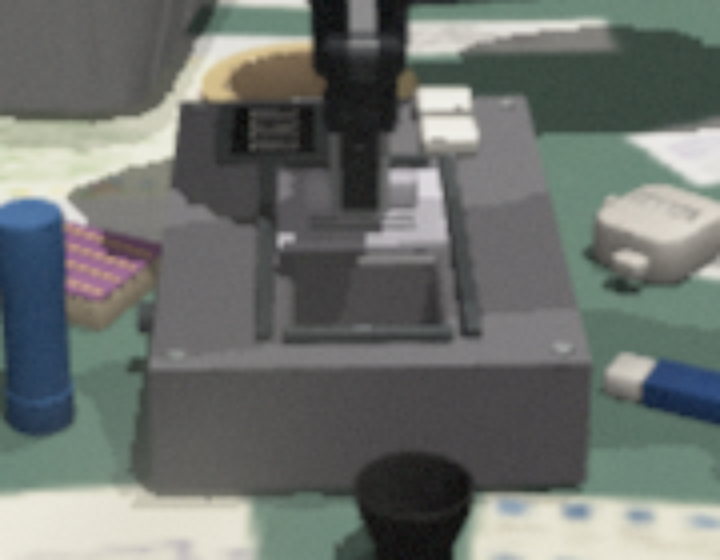

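The cover has moved well aside. The plate's left edge is at about (365,247) in the crop and the well is visible below it. I'll push on gently to the stop.

```bash
python3 -c "
from h import *
s=dict(np.load('s2.npz'))
for v in(245,248):
  p=onz(s,((365.5)/4+249.5,(v+.5)/4+209.5),.0565);a=np.radians(3.9);d=p[:2]-[.4905,.1157];print(1000*(-np.sin(a)*d[0]+np.cos(a)*d[1]))"
python3 -m inch '[[0,-0.002,0,0],[0,-0.002,0,0],[0,0,0,0]]';python3 -m inch '[[0,-0.0015,0,0],[0,0,0,0]]';python3 -m inch '[[0,-0.0015,0,0],[0,0,0,0]]'
python3 -c "
from station import bot;from h import *;frame(bot)"
```

```text
35.368277962697974
37.79329707105788
t: 4.6
eef_pos: [0.4905, 0.13, 0.0763]
tool_rot: [-0.0, -0.034, 0.999, -0.0]
contact_force: [-0.5, 1.4, -0.7]
gripper_width: 0.002
grasp_force: 0.2
t: 4.8
eef_pos: [0.4906, 0.1286, 0.0763]
tool_rot: [-0.0, -0.034, 0.999, -0.0]
contact_force: [-0.4, 0.7, -0.0]
gripper_width: 0.004
grasp_force: 0.3
t: 5.0
eef_pos: [0.4906, 0.1278, 0.0763]
tool_rot: [0.0, -0.034, 0.999, 0.0]
contact_force: [0.0, 2.5, -0.6]
gripper_width: -0.002
grasp_force: 1.2
t 5.0 counter xy mm [ 0.9 12. ] tip z 62.3 yaw_y 93.94 F [ 0.02  2.53 -0.6 ] w -0.002
```

```bash
python3 -m inch '[[0,-0.001,0,0],[0,0,0,0]]';python3 -m inch '[[0,-0.001,0,0],[0,0,0,0]]'
python3 -c "
from station import bot;from h import *;frame(bot)"
```

```text
t: 5.2
eef_pos: [0.4906, 0.1275, 0.0763]
tool_rot: [0.0, -0.035, 0.999, 0.001]
contact_force: [-0.9, 6.3, -0.8]
gripper_width: 0.004
grasp_force: 2.3
t: 5.4
eef_pos: [0.4907, 0.1272, 0.0763]
tool_rot: [0.0, -0.035, 0.999, 0.001]
contact_force: [-1.7, 7.3, -1.5]
gripper_width: -0.001
grasp_force: 3.1
t 5.4 counter xy mm [ 0.9 11.5] tip z 62.3 yaw_y 94.02 F [-1.69  7.35 -1.48] w -0.001
```

At the stop: the force rose to 7 N and motion ceased. Now I move to the well.

```bash
python3 -m inch '[[0,0.004,0,0],[0,0.01,0,0],[0,0.013,0,0],[0,0.013,0,0],[0.001,0.012,0,0],[0,0,0,0],[0,0,0,0]]'
python3 -c "
from station import bot;from h import *;frame(bot)
c=bot.read_camera('side');np.savez('s3.npz',**c);cv2.imwrite('pics/s3.png',cv2.resize(c['color'][210:350,250:430,::-1],None,fx=4,fy=4))"
```

```text
t: 6.1
eef_pos: [0.4861, 0.1773, 0.0762]
tool_rot: [-0.0, -0.035, 0.999, -0.0]
contact_force: [-0.9, 0.2, -0.1]
gripper_width: -0.002
grasp_force: 0.0
t 6.1 counter xy mm [-0.2 61.8] tip z 62.2 yaw_y 93.98 F [-0.9  0.2 -0.1] w -0.002
```

View pics/s3.png

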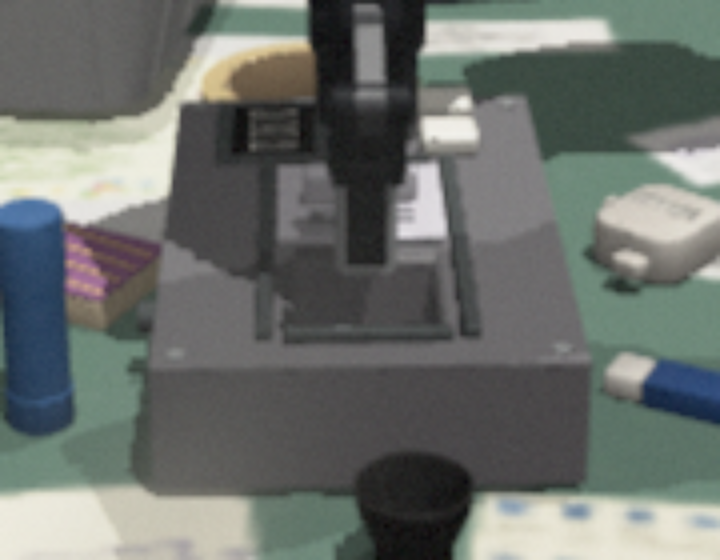

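The fingertips, at about (367,268) in the crop, stand over the well between the rails. The counter's corners are unchanged. I descend.

```bash
python3 -m inch '[[0,0,0.008,0],[0,0,0.008,0],[0,0,0.008,0],[0,0,0.003,0],[0,0,0,0]]'
python3 -m inch '[[0,0,0.003,0],[0,0,0.003,0],[0,0,0,0]]'
python3 -m inch '[[0,0,0.002,0],[0,0,0,0]]'
python3 -c "
from station import bot;from h import *;frame(bot)"
```

```text
t: 6.65
eef_pos: [0.4858, 0.1767, 0.0485]
tool_rot: [-0.001, -0.034, 0.999, -0.0]
contact_force: [0.8, 0.9, 0.1]
gripper_width: 0.004
grasp_force: 0.0
t: 6.95
eef_pos: [0.4865, 0.1772, 0.0433]
tool_rot: [0.0, -0.034, 0.999, 0.0]
contact_force: [0.4, 0.3, 1.7]
gripper_width: -0.001
grasp_force: 0.9
t: 7.15
eef_pos: [0.4865, 0.1772, 0.0414]
tool_rot: [0.0, -0.034, 0.999, 0.0]
contact_force: [-0.5, -0.6, 3.7]
gripper_width: -0.0
grasp_force: 1.5
t 7.15 counter xy mm [ 0.2 61.6] tip z 27.4 yaw_y 93.92 F [-0.54 -0.55  3.68] w -0.0
```

Contact with the key spring. Now to the bottom.

```bash
python3 -m inch '[[0,0,0.002,0],[0,0,0.002,0],[0,0,0,0]]'
python3 -m inch '[[0,0,0.002,0],[0,0,0.001,0],[0,0,0,0],[0,0,0,0]]'
python3 -c "
from station import bot;from h import *;frame(bot)"
```

```text
t: 7.45
eef_pos: [0.4866, 0.1772, 0.038]
tool_rot: [0.0, -0.034, 0.999, 0.0]
contact_force: [-2.3, -1.8, 12.1]
gripper_width: -0.001
grasp_force: 5.8
t: 7.85
eef_pos: [0.4866, 0.1772, 0.0374]
tool_rot: [0.0, -0.034, 0.999, 0.0]
contact_force: [-10.6, -4.1, 42.5]
gripper_width: -0.003
grasp_force: 21.3
t 7.85 counter xy mm [ 0.3 61.6] tip z 23.4 yaw_y 93.89 F [-10.56  -4.09  42.52] w -0.003
```

The key has bottomed with more force than needed. I ease off while keeping it down, and hold.

```bash
python3 -m inch '[[0,0,-0.0015,0],[0,0,0,0]]'; python3 -m inch '[[0,0,0,0],[0,0,0,0],[0,0,0,0],[0,0,0,0],[0,0,0,0],[0,0,0,0],[0,0,0,0],[0,0,0,0],[0,0,0,0],[0,0,0,0],[0,0,0,0],[0,0,0,0]]'
python3 -c "
from station import bot;from h import *;frame(bot)"
```

```text
t: 8.05
eef_pos: [0.4866, 0.1772, 0.0377]
tool_rot: [0.0, -0.034, 0.999, 0.0]
contact_force: [-6.6, -2.2, 27.6]
gripper_width: 0.001
grasp_force: 13.6
t: 9.25
eef_pos: [0.4866, 0.1772, 0.0377]
tool_rot: [0.0, -0.034, 0.999, 0.0]
contact_force: [-6.4, -2.1, 26.8]
gripper_width: -0.003
grasp_force: 13.6
t 9.25 counter xy mm [ 0.3 61.6] tip z 23.7 yaw_y 93.9 F [-6.37 -2.1  26.78] w -0.003
```

```bash
python3 -m inch '[[0,0,-0.003,0],[0,0,-0.006,0],[0,0,-0.012,0],[0,0,-0.015,0],[0,0,-0.015,0],[0,0,-0.013,0],[0,0,0,0],[0,0,0,0]]'
python3 -m inch '[[0,-0.01,0,0],[0,-0.016,0,0],[0,-0.016,0,0],[0,-0.016,0,0],[0,-0.016,0,0],[0,-0.013,0,0],[0,-0.01,0,0],[0,0,0,0],[0,0,0,0]]'
python3 -c "
from station import bot;from h import *;frame(bot)
c=bot.read_camera('side');np.savez('s4.npz',**c);cv2.imwrite('pics/s4.png',cv2.resize(c['color'][210:350,250:430,::-1],None,fx=4,fy=4))"
```

```text
t: 10.05
eef_pos: [0.4862, 0.1771, 0.0999]
tool_rot: [0.0, -0.034, 0.999, 0.0]
contact_force: [-0.4, 0.9, -0.8]
gripper_width: 0.003
grasp_force: 0.0
t: 10.95
eef_pos: [0.4928, 0.0805, 0.0997]
tool_rot: [-0.0, -0.034, 0.999, 0.0]
contact_force: [1.1, 0.2, 0.1]
gripper_width: 0.002
grasp_force: 0.0
t 10.95 counter xy mm [ -0.1 -35.3] tip z 85.7 yaw_y 93.91 F [1.06 0.18 0.11] w 0.002
```

View pics/s4.png

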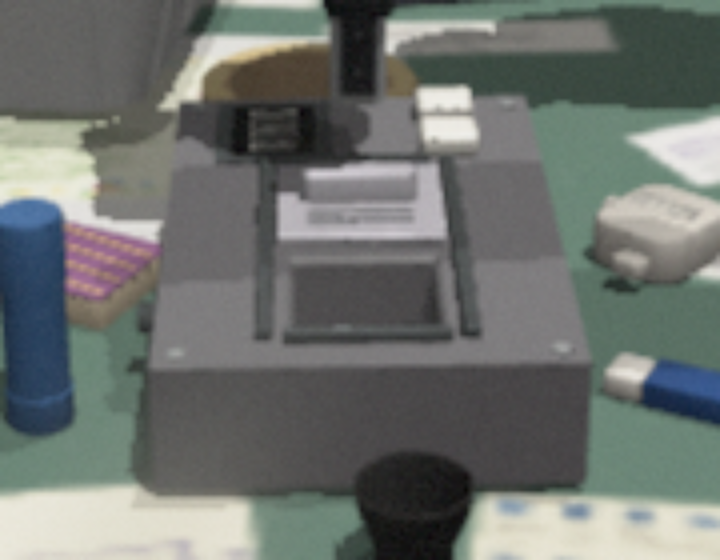

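The cover is fully open with the rib at about (360,185) in the crop, and the fingertips are right of it, clear of the white keys. I go down and push it shut.

```bash
python3 -m inch '[[0,0,0.01,0],[0,0,0.009,0],[0,0,0.004,0],[0,0,0,0],[0,0,0,0]]'
python3 -m inch '[[0,0.005,0,0],[0,0.006,0,0],[0,0.008,0,0],[0,0.008,0,0],[0,0.008,0,0],[0,0.008,0,0],[0,0.008,0,0],[0,0.008,0,0],[0,0.008,0,0],[0,0.005,0,0],[0,0,0,0]]'
python3 -m inch '[[0,0.002,0,0],[0,0.002,0,0],[0,0,0,0]]'
python3 -c "
from station import bot;from h import *;frame(bot)"
```

```text
t: 11.5
eef_pos: [0.4928, 0.0803, 0.0765]
tool_rot: [-0.0, -0.034, 0.999, -0.0]
contact_force: [-0.3, -0.2, 1.1]
gripper_width: 0.0
grasp_force: 0.0
t: 12.6
eef_pos: [0.4878, 0.1533, 0.0768]
tool_rot: [-0.0, -0.035, 0.999, 0.0]
contact_force: [0.3, -0.2, 0.3]
gripper_width: 0.0
grasp_force: 0.0
t: 12.9
eef_pos: [0.4873, 0.1559, 0.0766]
tool_rot: [-0.0, -0.034, 0.999, -0.0]
contact_force: [-0.4, -0.7, -0.8]
gripper_width: -0.001
grasp_force: 0.2
t 12.9 counter xy mm [-0.4 40.3] tip z 62.6 yaw_y 93.91 F [-0.41 -0.65 -0.83] w -0.001
```

```bash
python3 -m inch '[[0,0.0015,0,0],[0,0.001,0,0],[0,0,0,0]]';python3 -m inch '[[0,0.001,0,0],[0,0,0,0]]';python3 -m inch '[[0,0.001,0,0],[0,0,0,0]]'
python3 -c "
from station import bot;from h import *;frame(bot)"
```

```text
t: 13.2
eef_pos: [0.4874, 0.1586, 0.0767]
tool_rot: [-0.0, -0.034, 0.999, -0.0]
contact_force: [-1.2, -1.9, 0.3]
gripper_width: -0.001
grasp_force: 0.4
t: 13.4
eef_pos: [0.4874, 0.1597, 0.0768]
tool_rot: [-0.0, -0.034, 0.999, 0.0]
contact_force: [0.0, -0.9, -0.8]
gripper_width: -0.001
grasp_force: 0.4
t: 13.6
eef_pos: [0.4874, 0.16, 0.0767]
tool_rot: [-0.0, -0.034, 0.999, -0.0]
contact_force: [-0.7, -3.4, -0.2]
gripper_width: -0.001
grasp_force: 1.4
t 13.6 counter xy mm [-0.1 44.4] tip z 62.7 yaw_y 93.89 F [-0.74 -3.36 -0.17] w -0.001
```

Exactly at the predicted 44.5 mm stop. One more nudge, then I retreat.

```bash
python3 -m inch '[[0,0.001,0,0],[0,0,0,0]]';python3 -m inch '[[0,0.0008,0,0],[0,0,0,0]]';python3 -m inch '[[0,-0.004,0,0],[0,-0.008,0,0],[0,0,-0.02,0],[0,0,-0.03,0],[0,0,-0.04,0],[0,-0.03,-0.04,0],[0,-0.05,-0.02,0],[0,-0.05,0,0],[0,-0.05,0,0],[0,0,0,0],[0,0,0,0]]'
python3 -c "
from station import bot;from h import *;frame(bot)
c=bot.read_camera('side');t=bot.read_camera('top')
cv2.imwrite('pics/f.png',np.hstack([cv2.resize(c['color'][210:350,250:430,::-1],(400,311)),cv2.resize(t['color'][180:340,200:400,::-1],(400,311))]))"
```

```text
t: 13.8
eef_pos: [0.4873, 0.1603, 0.0767]
tool_rot: [-0.0, -0.034, 0.999, -0.001]
contact_force: [-0.1, -5.6, 1.8]
gripper_width: 0.004
grasp_force: 2.8
t: 14.0
eef_pos: [0.4873, 0.1603, 0.0767]
tool_rot: [-0.0, -0.033, 0.999, -0.001]
contact_force: [-1.2, -8.0, 1.8]
gripper_width: 0.003
grasp_force: 3.7
t: 15.1
eef_pos: [0.5003, -0.0266, 0.2256]
tool_rot: [0.0, -0.033, 0.999, 0.0]
contact_force: [0.3, 0.0, 0.1]
gripper_width: -0.001
grasp_force: 0.0
t 15.1 counter xy mm [ 1.000e-01 -1.427e+02] tip z 211.6 yaw_y 93.75 F [0.33 0.01 0.05] w -0.001
```

View pics/f.png

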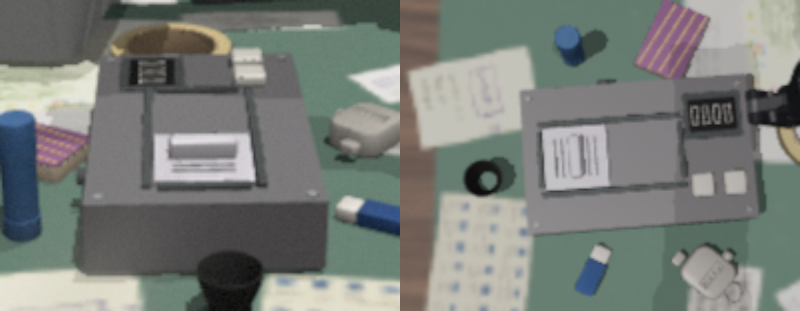

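The final views show the cover fully shut against the end bar (about (202,158) on the left, (575,157) on the right). The counter and the things around it are in place, and the arm is clear.

```bash
python3 -c "
from station import bot;print(bot.hand_in())"
```

```text
the job is handed in; nothing more can be done
None
```

I opened the cover to its stop, pressed the reset key to the bottom for about 1.5 s (peaking at about 42 N before I eased off), let it up and pushed the cover fully shut; nothing else was visibly moved, and I handed in at about 15 s, though I could not read the display to confirm it shows zero.

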